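# Hold the brazing jig's sprung arm back against its stop

## Task

The smith wants to lift the brass branch out of the brazing jig: take the upright post of the jig's sprung arm with the fingers and swing the arm away from the branch against its spring (anticlockwise seen from above) until you feel it come up against the rubber-tipped stop screw. Keep it pressed firmly against that stop, without wrenching it, and finish while still holding it there; do not let go. Leave the branch and everything lying around where they are.

Things in the scene. Friction and masses are not known exactly. Their poses are not given: they have to be found in the camera images.
- jig: Brazing jig fixed to the bench: steel plate 305 x 220 x 12 mm on the bench top, with a pivot pillar. Origin on the pivot axis at bench height; z up along the pivot axis. The plate reaches from -165 to +140 mm along its x and from -150 to +70 mm along its y. The pivot's coil spring and cap, 24 mm across, rise to 90 mm above the bench.
- swing_arm: The sprung arm: level aluminium bar 130 x 16 mm, top 57 mm above the bench. Origin on the pivot axis at bench height, x along the bar to its free end, z up. At rest its x lies 135 deg clockwise (from above) of the jig's x; it swings only anticlockwise from there, about the jig's pivot. The spring always pulls it back: about 4 N at the post at rest, growing by about 4 N per rad.
- post (a point): A point on the upright steel post near the free end of the arm, by which it is taken: plain cylinder, 18 mm across, 110 mm from the pivot axis, standing from 57 to 115 mm above the bench. This point is on the post's axis, 95 mm above the bench; it moves with the arm.
- stop: The stop on the jig plate: steel block 30 x 24 mm with a level screw along its y. Origin on the pivot axis at bench height, x level and square to the screw, z up. The screw ends in a black rubber ball, 20 mm across, centre 51 mm above the bench at x 75 mm and y somewhere from 23 to 45 mm: how far the screw stands out is not told and must be felt or seen.
- stop_block (a point): Centre of the top of the stop's block, 64 mm above the bench. The ball stands out of the block towards the oncoming bar and meets it 75 mm from the pivot, 0.8 to 1.5 rad from the arm's rest. The ball yields about 1 mm per 3 N, by 8 mm at most, then is solid.
- branch: Brass candlestick branch, bent bar 12 mm thick, about 120 mm long, lying loose on the jig plate beside the arm (clockwise of it). Origin in the middle of its straight part, underside. Not to be moved.
- candle_cup: Brass candle cup, 38 mm across, 38 mm high, loose on the jig plate. Origin: centre of its underside. Bystander.
- drilled_block: Steel block with holes, 100 x 60 x 45 mm, on the bench. Origin: centre of its underside. Bystander.
- white_tub: Open white plastic tub, 80 mm across, 100 mm high. Origin: centre of its underside. Bystander.
- tube_offcut: Short brass tube standing upright, 36 mm across, 50 mm high. Origin: centre of its underside. Bystander.
- firebrick: Loose firebrick, 220 x 110 x 60 mm. Origin: centre of its underside. Bystander.
- flux_jar: Jar with brass cap, 72 mm across, 120 mm high. Origin: centre of its underside. Bystander.
- hammer: Hammer lying on the bench, 260 mm long along its x (head at +x, 88 mm wide), 26 mm high. Origin: middle of its length, underside. Bystander.

How it is judged:
By the outcome, as a careful person would: the job done as asked, in the order asked, and still so for the second after the job is handed in, while the arm keeps its last pose, push and grip.
It also fails if it takes over 51 s, if anything falls off the work surface, if the arm or the gripper's body presses on something with over 40 N, if the wrist force passes 120 N, or if a joint passes its speed limit or range.

## Robot

A 6-joint arm with a two-finger parallel gripper is mounted at the origin on the work surface. World frame = base frame: x ahead of the robot, y to its left, z up, the work surface at z = 0. Lengths are in m, angles in rad, forces in N, time in s.
With the tool pointing down it reaches from about 0.35 to 0.925 m from the base axis. Payload 6.4 kg.
Tool frame: the origin (TCP) lies at the very end of the fingers, on their centre line; the grasp point (between the pads) lies 19 mm behind it; z points along the fingers, y is the line along which they close (so a half turn about z gives the same grasp; the last joint's range is limited). The gripper opens to 94 mm and grips with 3 to 60 N. Pads are 16 mm wide; open, the fingers measure 119 mm over their backs; the gripper's body (75 mm by 177 mm) begins 78 mm behind the grasp point.
Start: joints at [0.954, 0.245, 1.558, -0, 1.339, -0.174], TCP at [0.279, 0.587, 0.205] pointing down, gripper open.
Joint ranges: [-3.13, 3.13], [-1.02, 2.26], [0.13, 2.54], [-0.95, 4.09], [0.21, 2.88], [-2.74, 2.74]. Speed limits (rad/s): [2.57, 2.57, 3.14, 3.14, 3.14, 3.14].

## Interface

Orientations are given as [roll, pitch, yaw] about the fixed x, y, z axes, in that order (R = Rz(yaw) Ry(pitch) Rx(roll)).
In Python, from station import arm gives the robot as it stands.
- The arm moves only by the tool carry_out, never from a script. Its argument "moves" is a list of rows, each a list of 3 entries, a list of its own where there are three numbers: the gripper command: -1 is shut, 1 is fully open, values between are in proportion, then the shift along the tool's x, y, z in mm, then the turn, a rotation vector about the tool's x, y, z in rad. In form: [[fingers, [dx, dy, dz], [rx, ry, rz]], ...]. A call has 1 to 12 rows; each row is the pose to reach, as a shift and turn from the pose commanded when the call began, along the tool's axes at that moment; what a row does not reach only later rows make up. A row lasts 1/12 s, in which the tool goes at most 41.7 mm and 7.16 degrees, less where a joint would pass 70% of its speed; a pose out of reach is approached as far as the arm can. A call with a gripper value outside its range is refused whole. The fingers move at their own pace and stop on an object; "squeeze" is the grip in N (left out, the last holds). Time passes only in rows, so rows that repeat a pose let the fingers close. It gives the time, the measured TCP pose, the force, the opening and the grip force at its end, in the units of the state.
- arm.get_state(): the state, without advancing time (a new reading comes with each control period).
- arm.read_camera(name): name is "scene" or "side" or "wrist"; returns the picture (480x640x3 uint8, red, green, blue); there is no depth.
- arm.camera_info(name): a dict with "fx", "fy", "cx", "cy" (pixels), "k1" (the pictures are not rectified: a ray, as slopes to the right and down, at radius r is drawn at 1 + k1 r^2 times it, then the intrinsics apply), "R" (3x3) and "t" (3): a world point X has camera coordinates R X + t; the wrist camera has in their place "mount" (4x4, takes a point from camera to tool coordinates, whose origin is the TCP and whose axes are the flange's). Camera axes: x right, y down, z forward; pixel columns grow to the right and rows downward; lengths in m; the calibration is good to about 2 mm. A picture is of the moment at which its call begins: read the wrist's pose just before it. camera_info takes no time and is no camera call.
- arm.finish_job(): hands the job in; it is judged then, once.
Trained networks look in the newest picture that a camera, given by its name, has taken for a name from the list of things; names that differ only in an ending like _2 or _b are one class to them, and where a whole thing is asked for, a point or a joint stands for the part that bears it (a point fixed in the world has none). Each returns a list of dicts, best first, with "conf" (0 to 1); they miss things now and then, are a little off and sometimes report something else, mostly with a low value. They report only what shows in the picture. A call takes as long as a camera call.
- arm.search_frame(camera, label): "xy" ([column, row] in pixels, amid what is visible of it).
- arm.outline_of(camera, label): "mask" (480x640 bool, what is visible of it) and "xy" ([column, row] in pixels, amid what is visible of it).
The state is a dict: "time_s": time; "joint_pos": joint angles; "qd": joint speeds; "effort": joint torques, N m; "tool_pos": TCP position; "tool_rot": TCP orientation; "wrist_force": force on the tool from outside, world axes, zero at the start; "ft_torque": the same for the moment, N m; "opening": finger opening in m; "gripper_force": force on a finger pad.
Only numpy, scipy, OpenCV 4.12 (cv2) and the standard library are available. Lean on these libraries where they do the work, as an engineer would, in place of code of your own. Each camera call takes 0.05 s, during which the arm holds its last target. There are 200 camera calls.

## Working session

There is one attempt and no reset: what is moved stays moved. The work goes in short steps, Python scripts to look and compute and a tool call to move; the robot and the scene stay as the last step left them, time stands still between calls to the robot, and variables do not carry over. Pictures are saved under pics/ and viewed, at most 10 in all, crops included, and the job is handed in when it is done.

Besides the shell and the picture viewer there is one more tool, called after "Emit:" in YAML: its name, and indented under it one key for each argument. carry_out: Moves the arm, as the interface text tells. Its arguments: {"type":"object","properties":{"moves":{"type":"array","items":{"type":"array"}},"squeeze":{"type":"number"}},"required":["moves"]}

```bash
mkdir -p pics
cat > h.py <<'E'
import numpy as np, cv2
from scipy.optimize import least_squares
from scipy.spatial.transform import Rotation as Ro
from station import arm
def cam(n,st=None):
    i=arm.camera_info(n)
    if 'mount' in i:
        M=np.array(i['mount']);T=np.eye(4);T[:3,:3]=Ro.from_euler('xyz',st['tool_rot']).as_matrix();T[:3,3]=st['tool_pos']
        W=np.linalg.inv(T@M);return i,W[:3,:3],W[:3,3]
    return i,np.array(i['R']),np.array(i['t'])
def proj(c,X):
    i,R,t=c;p=R@np.asarray(X)+t;s=p[:2]/p[2];s=s*(1+i['k1']*(s@s));return np.array([i['fx']*s[0]+i['cx'],i['fy']*s[1]+i['cy']])
def ray(c,uv,z):
    i,R,t=c
    d=np.array([(uv[0]-i['cx'])/i['fx'],(uv[1]-i['cy'])/i['fy']]);s=d.copy()
    for _ in range(20): s=d/(1+i['k1']*(s@s))
    D=R.T@np.array([s[0],s[1],1]);o=-R.T@t
    return o+D*(z-o[2])/D[2]
def save(n,f): 
    im=arm.read_camera(n);cv2.imwrite('pics/'+f,im[:,:,::-1]);return im
E
python3 - <<'E'
from h import *
st=arm.get_state();print(st)
for n in ['scene','side','wrist']:
    save(n,n+'0.png');c=cam(n,st)
    print(n,'campos',-c[1].T@c[2])
    for l in ['post','swing_arm','stop','stop_block','jig','branch']:
        r=arm.search_frame(n,l)
        print(n,l,[(np.round(q['xy']),round(q['conf'],2),np.round(ray(c,q['xy'],.09 if l=='post' else .06),3)) for q in r[:2]])
E
```

```text
{'time_s': 0.0, 'joint_pos': array([ 9.53884022e-01,  2.45832341e-01,  1.55896856e+00, -4.85948884e-05,
        1.33870556e+00, -1.74090074e-01]), 'qd': array([-0.00106014, -0.00211544,  0.00141633,  0.00067267,  0.00066783,
       -0.00148937]), 'effort': array([-7.87099834e-04, -4.15830338e+01, -3.14608097e+01,  6.85066148e-02,
        3.32548341e-02, -1.54320087e-04]), 'tool_pos': array([0.27817349, 0.58681551, 0.20435812]), 'tool_rot': array([-3.13969959e+00, -2.84938027e-04,  2.69878138e+00]), 'wrist_force': array([-0.12691921,  0.20718695, -0.34903654]), 'ft_torque': array([ 0.01291812, -0.00021782,  0.00236323]), 'gripper_force': 0.0, 'opening': 0.09414085063759259}
scene campos [1.67492027 0.12770065 0.90867907]
scene post [(array([332., 247.]), 0.74, array([0.56 , 0.066, 0.09 ])), (array([326., 238.]), 0.24, array([0.518, 0.047, 0.09 ]))]
scene swing_arm [(array([332., 248.]), 0.62, array([0.524, 0.063, 0.06 ]))]
scene stop [(array([328., 275.]), 0.74, array([0.647, 0.06 , 0.06 ]))]
scene stop_block [(array([328., 280.]), 0.8, array([0.666, 0.063, 0.06 ]))]
scene jig [(array
[... 291 characters left out ...]
, 0.09 ]))]
side swing_arm [(array([322., 236.]), 0.81, array([0.526, 0.079, 0.06 ]))]
side stop [(array([366., 238.]), 0.74, array([0.618, 0.038, 0.06 ])), (array([409., 264.]), 0.38, array([ 0.674, -0.068,  0.06 ]))]
side stop_block [(array([369., 237.]), 0.91, array([0.624, 0.036, 0.06 ]))]
side jig [(array([328., 257.]), 0.56, array([0.516, 0.017, 0.06 ])), (array([351., 437.]), 0.32, array([ 0.397, -0.386,  0.06 ]))]
side branch [(array([307., 272.]), 0.9, array([ 0.457, -0.005,  0.06 ]))]
wrist campos [0.20445955 0.62267154 0.38301385]
wrist post []
wrist swing_arm []
wrist stop []
wrist stop_block []
wrist jig []
wrist branch [(array([300., 367.]), 0.49, array([0.394, 0.508, 0.06 ]))]
```

View pics/side0.png

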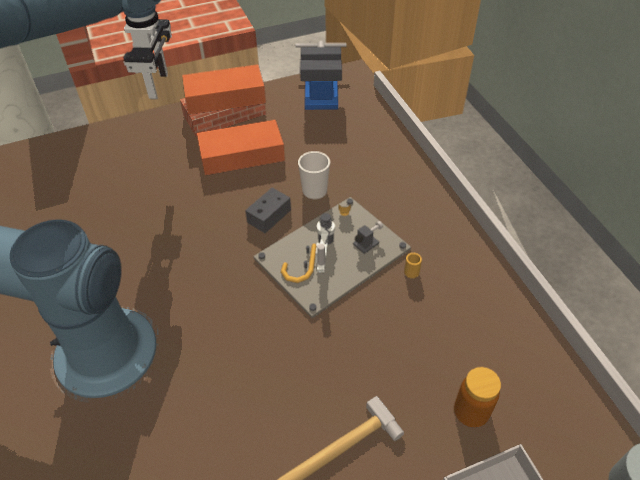

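View pics/scene0.png

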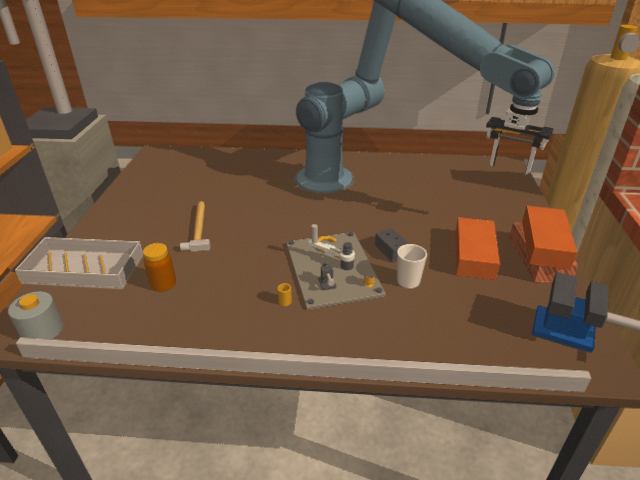

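Side view: plate centred near (332,257), pivot cap at (326,220), post near (321,250), branch to its left (300,270), stop at (366,238). Zooming both to fit the jig pose.

Run:
```python
from h import *
a=cv2.imread('pics/side0.png')[195:315,250:415];b=cv2.imread('pics/scene0.png')[215:315,270:435]
f=lambda x:cv2.resize(x,(660,x.shape[0]*4)) 
cv2.imwrite('pics/z0.png',cv2.resize(np.hstack([cv2.resize(a,(400,291)),cv2.resize(b,(400,242))[:291].copy() if 0 else cv2.resize(b,(400,291))]),(800,291)))
cv2.imwrite('pics/za.png',f(a))
s=cam('side');
for n,p,z in [('pivot',(326,217),.09),('c1',(350,200),.012),('c2',(410,247),.012),('c3',(313,312),.012),('c4',(255,257),.012)]: print(n,ray(s,p,z).round(3))
```

```text
pivot [0.546 0.107 0.09 ]
c1 [0.651 0.206 0.012]
c2 [0.722 0.009 0.012]
c3 [ 0.442 -0.077  0.012]
c4 [0.371 0.118 0.012]
```

View pics/za.png

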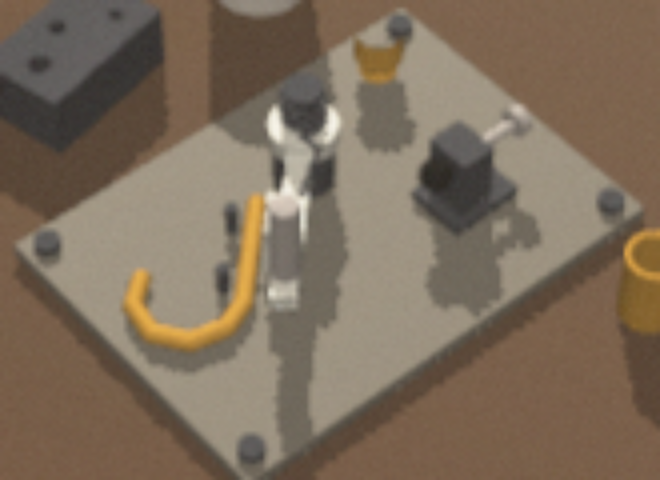

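Crop shows the pivot cap (326,217), post top (321,245) with the branch just left, and the stop block (365,232) with its ball on the left. The plate fit gives pivot ≈ (0.546,0.106), jig yaw ≈ 17.3°, post ≈ (0.495,0.009). I'll move above it with the fingers closing tangentially.

Emit:
carry_out:
  moves:
    - [1,[-444,-430,0],[0,0,1.61]]
    - [1,[-444,-430,0],[0,0,1.61]]
    - [1,[-444,-430,0],[0,0,1.61]]
    - [1,[-444,-430,0],[0,0,1.61]]
    - [1,[-444,-430,0],[0,0,1.61]]
    - [1,[-444,-430,0],[0,0,1.61]]
    - [1,[-444,-430,0],[0,0,1.61]]
    - [1,[-444,-430,0],[0,0,1.61]]
    - [1,[-444,-430,0],[0,0,1.61]]
    - [1,[-444,-430,0],[0,0,1.61]]
    - [1,[-444,-430,0],[0,0,1.61]]
    - [1,[-444,-430,0],[0,0,1.61]]

```text
time_s: 2.05
tool_pos: [0.4544, 0.1172, 0.2059]
tool_rot: [3.14, -0.001, 1.193]
wrist_force: [0.1, 0.7, -0.6]
opening: 0.0943
gripper_force: 0.0
```

```bash
cat >> h.py <<'E'
def toolshift(st,P):
    R=Ro.from_euler('xyz',st['tool_rot']).as_matrix();return R.T@(np.asarray(P)-st['tool_pos'])*1000
E
python3 - <<'E'
from h import *
st=arm.get_state();print(st['time_s'],st['tool_pos'],st['tool_rot'],st['joint_pos'].round(2))
R=Ro.from_euler('xyz',st['tool_rot']).as_matrix();print(np.degrees(np.arctan2(R[1,1],R[0,1])))
save('wrist','w1.png');c=cam('wrist',st)
for l in ['post','swing_arm','stop','stop_block']:
    print(l,[(np.round(q['xy']),round(q['conf'],2),np.round(ray(c,q['xy'],.115 if l=='post' else .06),3)) for q in arm.search_frame('wrist',l)[:2]])
print('pred post top',proj(c,[.495,.0086,.115]),'pivot',proj(c,[.5465,.106,.09]),toolshift(st,[.495,.0086,.2]))
s=cam('side');print('side pred post top',proj(s,[.495,.0086,.115]))
E
```

```text
2.05 [0.45437454 0.11718815 0.2059033 ] [ 3.14049692e+00 -5.45410834e-04  1.19267722e+00] [ 0.01 -0.2   2.01  0.    1.33  0.39]
-21.664663151520482
post [(array([414., 243.]), 0.83, array([0.517, 0.095, 0.115]))]
swing_arm [(array([416., 247.]), 0.72, array([0.523, 0.07 , 0.06 ]))]
stop [(array([521., 210.]), 0.86, array([0.617, 0.068, 0.06 ]))]
stop_block [(array([522., 209.]), 0.75, array([0.618, 0.069, 0.06 ]))]
pred post top [421.38682872 350.25011805] pivot [439.32414277 206.12158411] [-85.92292981  77.83706339   5.9417337 ]
side pred post top [320.79130142 246.52826829]
```

View pics/w1.png

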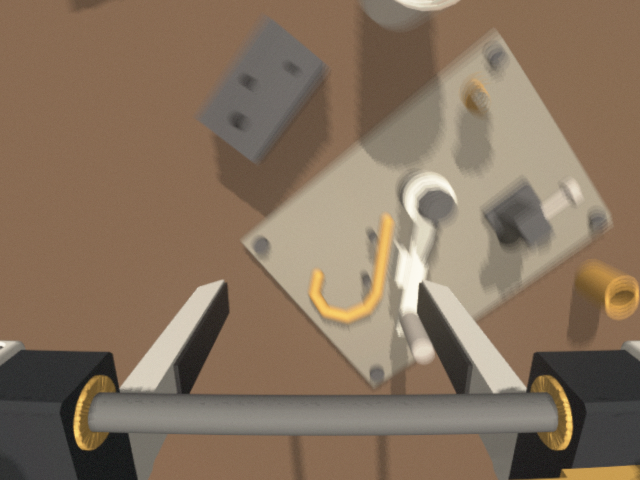

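Wrist view: the post top at (424,349) and cap at (437,205), within 3 px of prediction. Centre over the post.

Emit:
carry_out:
  moves:
    - [1,[-86,78,0],[0,0,0.105]]
    - [1,[-86,78,0],[0,0,0.105]]
    - [1,[-86,78,0],[0,0,0.105]]
    - [1,[-86,78,0],[0,0,0.105]]
    - [1,[-86,78,0],[0,0,0.105]]

```text
time_s: 2.72
tool_pos: [0.4955, 0.0114, 0.2053]
tool_rot: [-3.141, -0.0, 1.095]
wrist_force: [-0.2, 1.0, -0.6]
opening: 0.0946
gripper_force: 0.0
```

Run:
```python
from h import *
st=arm.get_state();print(st['time_s'],st['tool_pos'],st['tool_rot'])
R=Ro.from_euler('xyz',st['tool_rot']).as_matrix();print(np.degrees(np.arctan2(R[1,1],R[0,1])))
save('wrist','w2.png');c=cam('wrist',st)
print('pred post top',proj(c,[.495,.0086,.115]),'pivot',proj(c,[.5465,.106,.09]),toolshift(st,[.495,.0086,.076]))
c1=c
print('ray post w1', )
```

```text
2.7167 [0.4954722  0.01140108 0.20531557] [-3.14083424e+00 -2.71123560e-04  1.09468945e+00]
-27.27890278689309
pred post top [323.36082205 249.27916715] pivot [324.937534    89.25803425] [ -2.74104589   0.96218806 129.31414319]
ray post w1
```

View pics/w2.png

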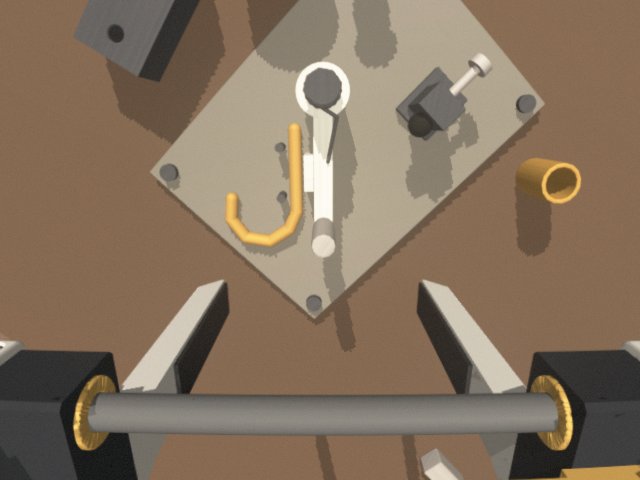

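Post top at (323,245), nearly centred; ball at (419,125). Descend and grip.

Emit:
carry_out:
  moves:
    - [1,[0,0,41],[0,0,0]]
    - [1,[0,0,82],[0,0,0]]
    - [1,[0,0,118],[0,0,0]]
    - [1,[0,0,129],[0,0,0]]
    - [1,[0,0,129],[0,0,0]]
    - [-1,[0,0,129],[0,0,0]]
    - [-1,[0,0,129],[0,0,0]]
    - [-1,[0,0,129],[0,0,0]]
    - [-1,[0,0,129],[0,0,0]]
    - [-1,[0,0,129],[0,0,0]]
    - [-1,[0,0,129],[0,0,0]]
    - [-1,[0,0,129],[0,0,0]]
  squeeze: 45

```text
time_s: 3.77
tool_pos: [0.4957, 0.0105, 0.0769]
tool_rot: [3.141, -0.0, 1.094]
wrist_force: [1.1, 0.2, -0.3]
opening: 0.0509
gripper_force: 0.0
```

Run:
```python
from h import *
st0={'tool_pos':np.array([0.4954722,0.01140108,0.20531557]),'tool_rot':np.array([-3.14083424,-2.7e-4,1.09468945])}
c=cam('wrist',st0)
P=ray(c,(322,88),.09);B=ray(c,(419,125),.051);Q=ray(c,(323,245),.115);print('pivot',P,'ball',B,'post',Q)
f=lambda v:(np.hypot(*v[:2]),np.degrees(np.arctan2(v[1],v[0])))
for p in (P,np.array([.5465,.106,0])): print('ball',f(B-p),'post',f(Q-p))
st=arm.get_state();print(st['time_s'],st['tool_pos'],st['tool_rot'],st['wrist_force'],st['opening'],st['gripper_force'])
```

```text
pivot [0.54504666 0.10769897 0.09      ] ball [0.60398344 0.04926046 0.051     ] post [0.49623573 0.01156634 0.115     ]
ball (np.float64(0.08299761486515451), np.float64(-44.75677692901908)) post (np.float64(0.10781460810453308), np.float64(-116.91898652986379))
ball (np.float64(0.080769557141873), np.float64(-44.626858446806835)) post (np.float64(0.10697763084469715), np.float64(-118.02506584703177))
3.7667 [0.49566041 0.01053768 0.07688438] [ 3.14087546e+00 -2.06744096e-04  1.09360626e+00] [ 1.11020258  0.18543266 -0.26576792] 0.05085890547972824 0.0
```

Emit:
carry_out:
  moves:
    - [-1,[0,0,0],[0,0,0]]
    - [-1,[0,0,0],[0,0,0]]
    - [-1,[0,0,0],[0,0,0]]
    - [-1,[0,0,0],[0,0,0]]
    - [-1,[0,0,0],[0,0,0]]
    - [-1,[0,0,0],[0,0,0]]
    - [-1,[0,0,0],[0,0,0]]
    - [-1,[0,0,0],[0,0,0]]

```text
time_s: 4.43
tool_pos: [0.4955, 0.0106, 0.0764]
tool_rot: [3.141, 0.0, 1.094]
wrist_force: [1.5, -0.6, -2.0]
opening: 0.0174
gripper_force: 45.0
```

```bash
cat > plan.py <<'E'
from h import *
import sys
# arc rows in tool axes about pivot P (0.110 radius), rotating with arm
st=arm.get_state();R=Ro.from_euler('xyz',st['tool_rot']).as_matrix()
print(st['time_s'],st['tool_pos'],st['tool_rot'],'F',st['wrist_force'].round(1),'M',st['ft_torque'].round(2),st['opening'],st['gripper_force'])
P=np.array([.5458,.107]);v=st['tool_pos'][:2]-P
a=np.arctan2(v[1],v[0]);print('r',np.hypot(*v),'ang',np.degrees(a),'yaw y',np.degrees(np.arctan2(R[1,1],R[0,1])))
print('Ftan',st['wrist_force'][:2]@[-np.sin(a),np.cos(a)],'Frad',st['wrist_force'][:2]@[np.cos(a),np.sin(a)])
for d in map(float,sys.argv[1:]):
    th=np.radians(d);w=Ro.from_euler('z',th).as_matrix()[:2,:2]@v-v
    print(d,(R.T@np.array([*w,0])*1000).round(1),'rz',-th.round(3))
E
python3 plan.py 5 10 15 20 25 30 35 40 45 50
```

```text
4.4333 [0.49551164 0.01055877 0.07639438] [3.14124875e+00 1.97825866e-05 1.09370484e+00] F [ 1.5 -0.6 -2. ] M [-0.12 -0.14  0.02] 0.017354914821465332 44.99955654144287
r 0.10876502389535819 ang -117.53935727812276 yaw y -27.335328150898867
Ftan 1.6571720501353588 Frad -0.15403042594280877
5.0 [0.4 9.5 0. ] rz -0.087
10.0 [ 1.6 18.9  0. ] rz -0.175
15.0 [ 3.6 28.2  0. ] rz -0.262
20.0 [ 6.4 37.2  0. ] rz -0.349
25.0 [10. 46.  0.] rz -0.436
30.0 [14.4 54.4  0. ] rz -0.524
35.0 [19.4 62.5  0. ] rz -0.611
40.0 [25.2 70.   0. ] rz -0.698
45.0 [31.6 77.   0. ] rz -0.785
50.0 [38.6 83.5  0. ] rz -0.873
```

Gripped (17.4 mm, 45 N). Swing the first 25°.

Emit:
carry_out:
  moves:
    - [-1,[0.1,4.8,0],[0,0,-0.044]]
    - [-1,[0.4,9.5,0],[0,0,-0.087]]
    - [-1,[0.9,14.2,0],[0,0,-0.131]]
    - [-1,[1.6,18.9,0],[0,0,-0.175]]
    - [-1,[2.5,23.6,0],[0,0,-0.218]]
    - [-1,[3.6,28.2,0],[0,0,-0.262]]
    - [-1,[4.9,32.8,0],[0,0,-0.305]]
    - [-1,[6.4,37.2,0],[0,0,-0.349]]
    - [-1,[8.1,41.7,0],[0,0,-0.393]]
    - [-1,[10,46,0],[0,0,-0.436]]
    - [-1,[10,46,0],[0,0,-0.436]]

```text
time_s: 5.35
tool_pos: [0.5402, -0.0012, 0.0763]
tool_rot: [-3.139, -0.001, 1.53]
wrist_force: [-4.9, 1.7, 5.4]
opening: 0.0174
gripper_force: 45.0
```

```bash
python3 plan.py 5 10 15 20 25 30
```

```text
5.35 [ 0.5402219  -0.00119212  0.07631986] [-3.13876481e+00 -8.37521230e-04  1.53033656e+00] F [-4.9  1.7  5.4] M [ 0.09  0.67 -0.04] 0.017413855802633806 45.006569623947144
r 0.10833581826783567 ang -92.95140534360287 yaw y -2.3180380141011105
Ftan -4.967655248074949 Frad -1.4538147771017431
5.0 [ 0.3  9.4 -0. ] rz -0.087
10.0 [ 1.4 18.8 -0.1] rz -0.175
15.0 [ 3.4 28.1 -0.1] rz -0.262
20.0 [ 6.1 37.1 -0.1] rz -0.349
25.0 [ 9.6 45.9 -0.1] rz -0.436
30.0 [13.9 54.3 -0.1] rz -0.524
```

Emit:
carry_out:
  moves:
    - [-1,[0.1,4.7,0],[0,0,-0.044]]
    - [-1,[0.3,9.4,0],[0,0,-0.087]]
    - [-1,[0.8,14.1,0],[0,0,-0.131]]
    - [-1,[1.4,18.8,0],[0,0,-0.175]]
    - [-1,[2.3,23.5,0],[0,0,-0.218]]
    - [-1,[3.4,28.1,0],[0,0,-0.262]]
    - [-1,[4.7,32.6,0],[0,0,-0.305]]
    - [-1,[6.1,37.1,0],[0,0,-0.349]]
    - [-1,[7.8,41.5,0],[0,0,-0.393]]
    - [-1,[9.6,45.9,0],[0,0,-0.436]]
    - [-1,[9.6,45.9,0],[0,0,-0.436]]
    - [-1,[9.6,45.9,0],[0,0,-0.436]]

```text
time_s: 6.35
tool_pos: [0.5858, 0.0066, 0.0764]
tool_rot: [-3.139, -0.002, 1.964]
wrist_force: [-6.3, 0.3, 4.6]
opening: 0.0169
gripper_force: 45.0
```

```bash
python3 plan.py 1 2 3 4 5 6 7 8 9 10 11 12
python3 - <<'E'
from h import *
save('wrist','w3.png')
E
```

```text
6.35 [0.58579696 0.00660155 0.0763631 ] [-3.13859256e+00 -2.08537264e-03  1.96442779e+00] F [-6.3  0.3  4.6] M [ 0.1   0.92 -0.28] 0.01689890321956557 45.00831127166748
r 0.10807222344378065 ang -68.27853815457753 yaw y 22.553779876249575
Ftan -5.772431845554115 Frad -2.6116582620440587
1.0 [-0.   1.9 -0. ] rz -0.017
2.0 [ 0.   3.8 -0. ] rz -0.035
3.0 [ 0.1  5.7 -0. ] rz -0.052
4.0 [ 0.2  7.5 -0. ] rz -0.07
5.0 [ 0.3  9.4 -0. ] rz -0.087
6.0 [ 0.4 11.3 -0. ] rz -0.105
7.0 [ 0.6 13.2 -0. ] rz -0.122
8.0 [ 0.8 15.1 -0. ] rz -0.14
9.0 [ 1.1 16.9 -0. ] rz -0.157
10.0 [ 1.4 18.8 -0.1] rz -0.175
11.0 [ 1.7 20.6 -0.1] rz -0.192
12.0 [ 2.  22.5 -0.1] rz -0.209
```

View pics/w3.png

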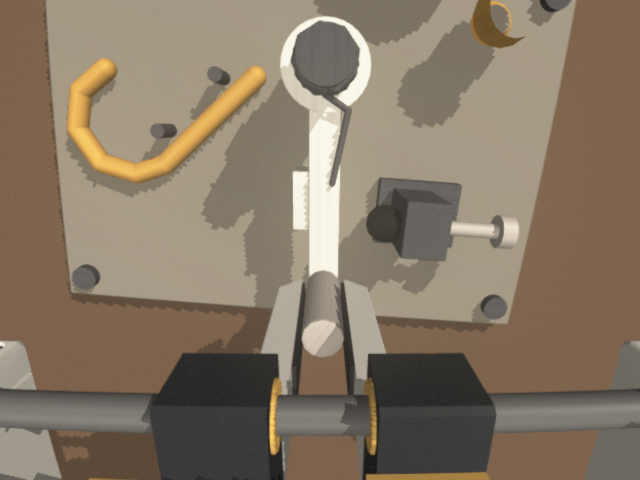

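Ball at (383,223), bar edge at column 341: gap ≈ 13 mm, about 10° more. Advance 7°, then feel.

Emit:
carry_out:
  moves:
    - [-1,[0,3.8,0],[0,0,-0.035]]
    - [-1,[0.2,7.5,0],[0,0,-0.07]]
    - [-1,[0.4,11.3,0],[0,0,-0.105]]
    - [-1,[0.6,13.2,0],[0,0,-0.122]]
    - [-1,[0.6,13.2,0],[0,0,-0.122]]
    - [-1,[0.6,13.2,0],[0,0,-0.122]]

```text
time_s: 6.9
tool_pos: [0.5975, 0.0122, 0.0763]
tool_rot: [-3.138, -0.003, 2.086]
wrist_force: [-7.4, 1.3, 5.1]
opening: 0.0173
gripper_force: 45.0
```

Emit:
carry_out:
  moves:
    - [-1,[0,1.9,0],[0,0,-0.017]]
    - [-1,[0,1.9,0],[0,0,-0.017]]
    - [-1,[0,1.9,0],[0,0,-0.017]]

```text
time_s: 7.15
tool_pos: [0.599, 0.0131, 0.0764]
tool_rot: [-3.138, -0.003, 2.103]
wrist_force: [-7.0, 0.7, 5.1]
opening: 0.0173
gripper_force: 45.0
```

```bash
python3 plan.py 1 2 3 4
```

```text
7.15 [0.59904043 0.0130574  0.07635614] [-3.13838200e+00 -2.64698406e-03  2.10320704e+00] F [-7.   0.7  5.1] M [ 0.07  0.92 -0.26] 0.017255175178634726 45.00932693481445
r 0.1079803464759585 ang -60.45831349053349 yaw y 30.505373549647594
Ftan -5.713686443505099 Frad -4.075196733501007
1.0 [-0.   1.9 -0. ] rz -0.017
2.0 [ 0.   3.8 -0. ] rz -0.035
3.0 [ 0.1  5.7 -0. ] rz -0.052
4.0 [ 0.1  7.5 -0. ] rz -0.07
```

Emit:
carry_out:
  moves:
    - [-1,[0,1.9,0],[0,0,-0.017]]
    - [-1,[0,1.9,0],[0,0,-0.017]]
    - [-1,[0,1.9,0],[0,0,-0.017]]

```text
time_s: 7.4
tool_pos: [0.6007, 0.014, 0.0763]
tool_rot: [-3.138, -0.003, 2.12]
wrist_force: [-7.1, 1.9, 5.8]
opening: 0.0171
gripper_force: 45.0
```

Emit:
carry_out:
  moves:
    - [-1,[0,1.9,0],[0,0,-0.017]]
    - [-1,[0,1.9,0],[0,0,-0.017]]
    - [-1,[0,1.9,0],[0,0,-0.017]]

```text
time_s: 7.65
tool_pos: [0.6023, 0.0149, 0.0764]
tool_rot: [-3.138, -0.003, 2.137]
wrist_force: [-7.4, 0.9, 4.2]
opening: 0.0172
gripper_force: 45.0
```

Emit:
carry_out:
  moves:
    - [-1,[0,1.9,0],[0,0,-0.017]]
    - [-1,[0,1.9,0],[0,0,-0.017]]
    - [-1,[0,1.9,0],[0,0,-0.017]]

```text
time_s: 7.9
tool_pos: [0.6038, 0.0159, 0.0763]
tool_rot: [-3.138, -0.003, 2.154]
wrist_force: [-7.8, 0.7, 5.4]
opening: 0.0171
gripper_force: 45.0
```

```bash
python3 plan.py 1 2 3 4
```

```text
7.9 [0.60379144 0.01591537 0.07633853] [-3.13815978e+00 -2.82369011e-03  2.15416393e+00] F [-7.8  0.7  5.4] M [-0.01  1.02 -0.27] 0.017146172539401084 45.010802149772644
r 0.10797877449809334 ang -57.51605331866059 yaw y 33.42505697990769
Ftan -6.199605373101465 Frad -4.737073558701973
1.0 [-0.   1.9 -0. ] rz -0.017
2.0 [ 0.   3.8 -0. ] rz -0.035
3.0 [ 0.1  5.7 -0. ] rz -0.052
4.0 [ 0.1  7.5 -0. ] rz -0.07
```

Emit:
carry_out:
  moves:
    - [-1,[0,1.9,0],[0,0,-0.017]]
    - [-1,[0,1.9,0],[0,0,-0.017]]
    - [-1,[0,1.9,0],[0,0,-0.017]]

```text
time_s: 8.15
tool_pos: [0.605, 0.0167, 0.0763]
tool_rot: [-3.137, -0.003, 2.171]
wrist_force: [-8.3, -1.0, 6.2]
opening: 0.0173
gripper_force: 45.0
```

Emit:
carry_out:
  moves:
    - [-1,[0,1.9,0],[0,0,-0.017]]
    - [-1,[0,1.9,0],[0,0,-0.017]]
    - [-1,[0,1.9,0],[0,0,-0.017]]

```text
time_s: 8.4
tool_pos: [0.6062, 0.0175, 0.0763]
tool_rot: [-3.136, -0.003, 2.188]
wrist_force: [-10.1, -1.9, 8.1]
opening: 0.0174
gripper_force: 45.0
```

Emit:
carry_out:
  moves:
    - [-1,[0,1.9,0],[0,0,-0.017]]
    - [-1,[0,1.9,0],[0,0,-0.017]]
    - [-1,[0,1.9,0],[0,0,-0.017]]

```text
time_s: 8.65
tool_pos: [0.6074, 0.0183, 0.0763]
tool_rot: [-3.135, -0.004, 2.205]
wrist_force: [-12.8, -3.5, 7.1]
opening: 0.0175
gripper_force: 45.0
```

```bash
python3 plan.py 1 2 3 4;python3 - <<'E'
from h import *
save('wrist','w4.png')
E
```

```text
8.65 [0.60735168 0.01826324 0.07631217] [-3.13490593 -0.00365885  2.20495183] F [-12.8  -3.5   7.1] M [-0.48  1.76 -0.38] 0.017538496746876096 45.0409072637558
r 0.1079945437867075 ang -55.25313699106329 yaw y 36.33583559137224
Ftan -12.48789158251917 Frad -4.392194446173723
1.0 [-0.   1.9 -0. ] rz -0.017
2.0 [-0.   3.8 -0. ] rz -0.035
3.0 [-0.   5.7 -0. ] rz -0.052
4.0 [ 0.1  7.5 -0.1] rz -0.07
```

View pics/w4.png

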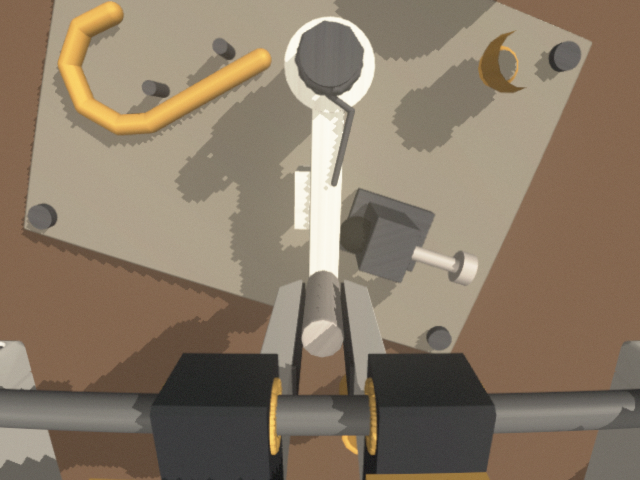

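The bar touches the ball at (355,233) and the tangential force has doubled to 12.5 N. Press a little firmer, well short of bottoming out.

Emit:
carry_out:
  moves:
    - [-1,[0,2,0],[0,0,-0.015]]
    - [-1,[0,4.5,0],[0,0,-0.03]]
    - [-1,[0,4.5,0],[0,0,-0.03]]
    - [-1,[0,4.5,0],[0,0,-0.03]]
    - [-1,[0,4.5,0],[0,0,-0.03]]
    - [-1,[0,4.5,0],[0,0,-0.03]]

```text
time_s: 9.2
tool_pos: [0.6099, 0.0201, 0.0763]
tool_rot: [-3.132, -0.004, 2.235]
wrist_force: [-17.8, -6.7, 10.5]
opening: 0.0175
gripper_force: 45.1
```

```bash
python3 plan.py
```

```text
9.2 [0.60992867 0.02010877 0.07627437] [-3.13201494 -0.00449267  2.23493755] F [-17.8  -6.7  10.5] M [-0.96  2.3  -0.39] 0.017492054869476067 45.0816947221756
r 0.10799339180080565 ang -53.571420641605904 yaw y 38.05495471922627
Ftan -18.33062900485293 Frad -5.203819703124643
```

```bash
python3 -c "
from station import arm
print(arm.finish_job())"
```

```text
the job is handed in; nothing more can be done
None
```

I swung the sprung arm about 64° anticlockwise onto the rubber stop and handed the job in at 9.2 s, still gripping the post at 45 N and pressing the ball with an estimated 17–18 N, short of bottoming it out; I touched nothing else, and no verdict came back.

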